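# Proof-pull the re-glued knob of a staining jar lid

## Task

The black knob of the white staining jar lid has been glued on again and needs a proof pull: set the lid rim down in the square nest of the spring tester, flat and with the rod still home, then take it by the knob and draw the sprung rod out, without overdrawing it, until the red ring on the rod stands at the mouth of the gauge tube. Keep it there for three seconds and finish still holding it by the knob at the red ring; pull on nothing but the lid's knob, and leave the things round about where they are.

Things in the scene. Friction and masses are not known exactly. Their poses are not given: they have to be found in the camera images.
- lid: loose white square jar lid, about 90 g, rim down on the bench before the tester. Plate 60x60x4 mm; below it a square rim 44x44 mm, 8 mm deep; on top, centred, a black square knob (lid_c5 in the rules) 22x22 mm, 28 mm tall, sides parallel to the plate's. Origin: centre of the rim's lower edge; z up: plate from 8 to 12 mm, knob from 12 to 40 mm; x and y parallel to the sides.
- tester: spring pull tester, fixed; place and yaw vary. Grey base 336x92 mm, 13 mm high, with rails, sliding nest, white gauge tube. Origin: on the bench under the nest's middle when the rod is home. -x is the way the rod draws out (about to the robot's right), +x points to the tube. Base from x=-127 to 209 mm; tube from 56 to 192 mm, axis 29 mm up, top 46 mm up; front stop at x=-122 mm, 28 mm high.
- nest (a point): centre of the nest's pocket at the level of the nest's top face, 47 mm above the bench; moves with the rod. Nest: aluminium block 76x76 mm, pocket 48x48 mm, 12 mm deep, 2 mm chamfer, sides parallel to the tester's x and y. The lid's rim enters it with 2 mm play to each side, in any quarter turn; the plate then lies on the nest's top, the lid's origin 8 mm below this point.
- tube_mouth (a point): centre of the gauge tube's mouth, where the rod comes out; fixed, 56 mm along the tester's +x from its origin, 29 mm up. The steel rod, 10 mm thick, has black lines every 10 mm and one red ring, 8 mm wide, hidden in the tube when the rod is home.
- pull_rod (a joint): draw of the rod and its nest, m: 0 = home (the spring keeps it there), 0.080 = end stop. The spring pulls it home with about 2 N at 0, and 1.1 N more for each 10 mm. At 0.060 (about 8.6 N) the middle of the red ring stands at the tube's mouth. The rod has no handle: it is drawn by the lid seated in the nest.
- petri_1: bystander: petri dish with red content, 60 mm across, 15 mm high, near the back; origin at the centre of its underside
Things that resemble listed ones, but are neither listed nor needed, are in the scene too. What is shaped like the lid but turquoise is not meant.

How it is judged (in metres and radians):
On the way, in this order (a step that is already met when the one before it is completed fails the run):
1. the lid lies rim down in the nest, flat on its top, with the rod home (horizontal distance between lid and nest below 0.006 m and z of lid in the frame of nest below -0.006 m and angle between lid's own z axis and vertical below 0.06 rad and value of joint pull_rod below 0.008 m and linear speed of lid below 0.02 m/s), for 0.2 s.
2. held by the knob, the lid keeps the rod drawn out to the red ring for three seconds (horizontal distance between lid and nest below 0.006 m and z of lid in the frame of nest below -0.005 m and angle between lid's own z axis and vertical below 0.12 rad and value of joint pull_rod between 0.055 and 0.065 m and contact force between the fingers and lid_c5 above 3 N and contact force between each of the fingers, the arm and tester below 1 N), for 3 s.
At the end, for the whole second after the job is handed in: Ends holding: lid seated in the nest (within 6 mm of centre, rim 5 mm or more down in the pocket, tilted under 7 degrees), fingers grip it with over 3 N, rod drawn 60 mm +-5 mm and still, robot not touching the tester; before that held so for three seconds (all of step 2 and velocity of joint pull_rod between -0.01 and 0.01 m/s); the arm keeps its last pose, push and grip.
It fails at once if the rod is overdrawn: more than 12 mm past the middle of the red ring (value of joint pull_rod above 0.072 m).
It fails at once if the petri dish is shoved or knocked over (distance of petri_1 from where it was at the start of the episode above 0.02 m or angle between petri_1's own z axis and vertical above 0.3 rad).
It also fails if it takes over 50 s, if anything falls off the work surface, if the arm or the gripper's body presses on something with over 40 N, if the wrist force passes 120 N, or if a joint passes its speed limit or range.

## Robot

A 6-joint arm with a two-finger parallel gripper is mounted at the origin on a cart in front of the work surface, level with it; the furniture and walls round the work are solid. World frame = base frame: x ahead of the robot, y to its left, z up, the work surface at z = 0. Lengths are in m, angles in degrees, forces in N, time in s.
With the tool pointing down it reaches from about 0.25 to 0.725 m from the base axis. Payload 9.7 kg.
Tool frame: the origin (TCP) lies midway between the tips of the shut fingers; the grasp point (between the pads) lies 19 mm behind it; z points along the fingers, y is the line along which they close (so a half turn about z gives the same grasp; the last joint's range is limited). The gripper opens to 85 mm and grips with 20 to 120 N. Pads are 22 mm wide; open, the fingers measure 114 mm over their backs; the gripper's body (76 mm by 85 mm) begins 54 mm behind the grasp point. The pads swing forward as they close: fully open they stand 13 mm farther back than shut.
Start: joints at [75.745, 4.979, 10.078, 95.1, 0, 90], TCP at [0.135, 0.533, 0.231] pointing down, gripper open.
Joint ranges: [-179.16, 179.16], [-48.56, 103.87], [-65.8, 70.77], [-126.05, 130.52], [-82.76, 87.17], [-180, 180]. Speed limits (degrees/s): [127.2, 127.2, 147.25, 180, 180, 180].

## Interface

Orientations are given as [roll, pitch, yaw] about the fixed x, y, z axes, in that order (R = Rz(yaw) Ry(pitch) Rx(roll)).
In Python, from workcell import * gives the robot as it stands.
- The arm moves only by the tool servo_tool, never from a script. Its argument "moves" is a list of rows, each a list of 4 numbers: the shift along the world's x, y, z in cm, then the turn about the world's z in rad. A call has 1 to 20 rows; each row is the pose to reach, as a shift and turn from the pose commanded when the call began; what a row does not reach only later rows make up. A row lasts 1/12 s, in which the tool goes at most 41.7 mm and 7.16 degrees, less where a joint would pass 70% of its speed; a pose out of reach is approached as far as the arm can. A call with a gripper value outside its range is refused whole. "claw" is the closure, from 0 (fully open) to 1 (shut), set as the call begins (left out, the last holds). The fingers move at their own pace and stop on an object; "force" is the grip in N (left out, the last holds). Time passes only in rows, so rows that repeat a pose let the fingers close. It gives the time, the measured TCP pose, the force, the opening and the grip force at its end, in the units of the state.
- get_obs(): the state, without advancing time (a new reading comes with each control period).
- camera(name): name is "scene" or "top" or "wrist"; returns the picture (400x640x3 uint8, red, green, blue); there is no depth.
- get_calibration(name): a dict with "fx", "fy", "cx", "cy" (pixels), "k1" (the pictures are not rectified: a ray, as slopes to the right and down, at radius r is drawn at 1 + k1 r^2 times it, then the intrinsics apply), "rvec" (rotation vector, rad) and "tvec" (3), from world to camera coordinates, as OpenCV has them; the wrist camera has in their place "tool_from_camera" (4x4, takes a point from camera to tool coordinates, whose origin is the TCP and whose axes are the flange's). Camera axes: x right, y down, z forward; pixel columns grow to the right and rows downward; lengths in m; the calibration is good to about 2 mm. A picture is of the moment at which its call begins: read the wrist's pose just before it. get_calibration takes no time and is no camera call.
- job_done(): hands the job in; it is judged then, once.
The state is a dict: "time": time; "q": joint angles; "qd": joint speeds; "joint_efforts": joint torques, N m; "ee_pos": TCP position; "tcp_rot": TCP orientation; "wrist_force": force on the tool from outside, world axes, zero at the start; "torque": the same for the moment, N m; "opening": finger opening in m; "grasp_force": force on a finger pad.
Only numpy, scipy, OpenCV 4.12 (cv2) and the standard library are available. Lean on these libraries where they do the work, as an engineer would, in place of code of your own. Each camera call takes 0.05 s, during which the arm holds its last target. There are 200 camera calls.

## Working session

There is one attempt and no reset: what is moved stays moved. The work goes in short steps, Python scripts to look and compute and a tool call to move; the robot and the scene stay as the last step left them, time stands still between calls to the robot, and variables do not carry over. Pictures are saved under pics/ and viewed, at most 10 in all, crops included, and the job is handed in when it is done.

Besides the shell and the picture viewer there is one more tool, called after "Request:" as name(argument=value, ...) on one line, values as JSON. servo_tool: Moves the arm, as the interface text tells. Its arguments: {"type":"object","properties":{"moves":{"type":"array","items":{"type":"array","items":{"type":"number"}}},"claw":{"type":"number"},"force":{"type":"number"}},"required":["moves"]}

```bash
mkdir -p pics; python3 - <<'E'
from workcell import *
import cv2
print(get_obs())
for n in("scene","top"):
    cv2.imwrite(f"pics/{n}0.png",camera(n)[...,::-1]); print(n,get_calibration(n))
E
```

```text
{'time': 0.0, 'q': array([ 7.57446613e+01,  5.01060939e+00,  1.00338970e+01,  9.50989121e+01,
       -4.57871840e-04,  9.00008238e+01]), 'qd': array([-0.11807221,  0.06740432, -0.02683626,  0.11452255,  0.08681518,
        0.13530788]), 'joint_efforts': array([-1.21887431e-03, -5.20388997e+01,  4.64805722e+01,  1.61696831e-02,
       -1.09605342e-04, -8.22965973e-06]), 'ee_pos': array([0.13537991, 0.5328423 , 0.23058278]), 'tcp_rot': array([-1.79924376e+02,  4.58958712e-04,  1.65743838e+02]), 'wrist_force': array([ 0.49273033, -0.07531952,  0.34233801]), 'torque': array([ 0.01851596,  0.02214143, -0.03637451]), 'grasp_force': 0.0, 'opening': 0.08552916757272218}
scene {'fx': 402.48678650343805, 'fy': 402.48678650343805, 'cx': 312.32996497859165, 'cy': 200.19902028224848, 'k1': 0.020082215309731855, 'rvec': array([ 0.72723764, -2.36147108,  1.3954374 ]), 'tvec': array([0.52497204, 0.13750514, 0.95282218])}
top {'fx': 363.29452228278865, 'fy': 363.29452228278865, 'cx': 316.61140636777526, 'cy': 197.34673582711005, 'k1': -0.08487742253772557, 'rvec': array([ 2.23795433, -1.96866998,  0.21282809]), 'tvec': array([0.07051368, 0.55903242, 0.88440294])}
```

View pics/scene0.png

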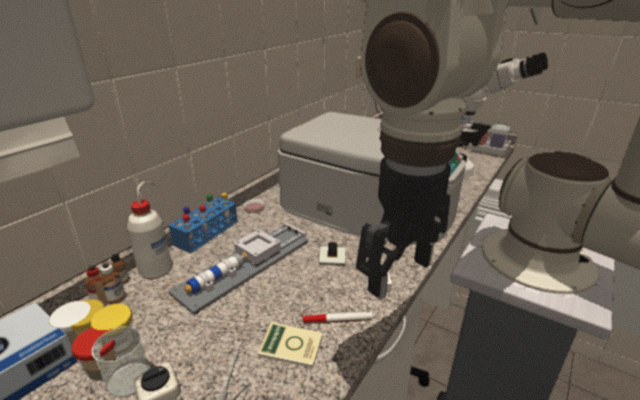

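View pics/top0.png

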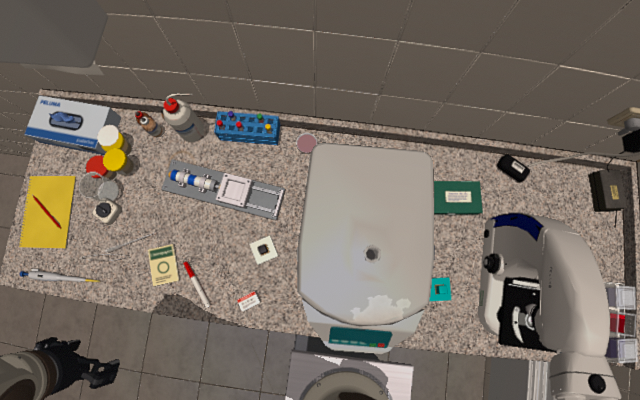

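The scene picture shows the tester at about (240,260) and a white plate with a black knob at (333,254). Candidates in the top picture: white plate with black knob at (263,249), turquoise one at (440,289), and a white bottle with a black cap at (105,211). The one at (263,249) fits: it is white, square, and in front of the tester. I'll confirm it in an enlarged crop.

```bash
cat > h.py <<'E'
import numpy as np,cv2
from workcell import *
def ray(n,p):
    c=get_calibration(n)
    K=np.array([[c['fx'],0,c['cx']],[0,c['fy'],c['cy']],[0,0,1]])
    u=cv2.undistortPoints(np.array(p,float).reshape(-1,1,2),K,np.array([c['k1'],0,0,0.]))[:,0]
    d=np.c_[u,np.ones(len(u))]
    if n=='wrist':
        from scipy.spatial.transform import Rotation as R
        o=get_obs();T=np.eye(4);T[:3,:3]=R.from_euler('xyz',o['tcp_rot'],degrees=True).as_matrix();T[:3,3]=o['ee_pos']
        M=T@c['tool_from_camera'];return M[:3,3],d@M[:3,:3].T
    Rm=cv2.Rodrigues(c['rvec'])[0];return -Rm.T@c['tvec'],d@Rm
def onz(n,p,z):
    o,d=ray(n,p);return o+d*((z-o[2])/d[:,2])[:,None]
E
python3 - <<'E'
from h import *
im=cv2.imread('pics/top0.png')[150:270,155:295]
cv2.imwrite('pics/crop1.png',cv2.resize(im,None,fx=5,fy=5,interpolation=cv2.INTER_CUBIC))
print(onz('top',[[263,249],[263,249],[235,190],[307,143]],.012)); print(get_calibration('wrist'))
E
```

```text
[[0.39809736 0.2655272  0.012     ]
 [0.39809736 0.2655272  0.012     ]
 [0.54705783 0.36715858 0.012     ]
 [0.70730057 0.18901089 0.012     ]]
{'fx': 338.7382229554427, 'fy': 338.7382229554427, 'cx': 323.5654691814597, 'cy': 202.21982915170594, 'k1': 0.015574247426402229, 'tool_from_camera': array([[-1.16332057e-03, -9.55254536e-01, -2.95782721e-01,
         7.52437251e-02],
       [ 9.99999307e-01, -1.05703253e-03, -5.19248167e-04,
        -1.52617077e-03],
       [ 1.83362208e-04, -2.95783120e-01,  9.55255103e-01,
        -1.42876534e-01],
       [ 0.00000000e+00,  0.00000000e+00,  0.00000000e+00,
         1.00000000e+00]])}
```

View pics/crop1.png

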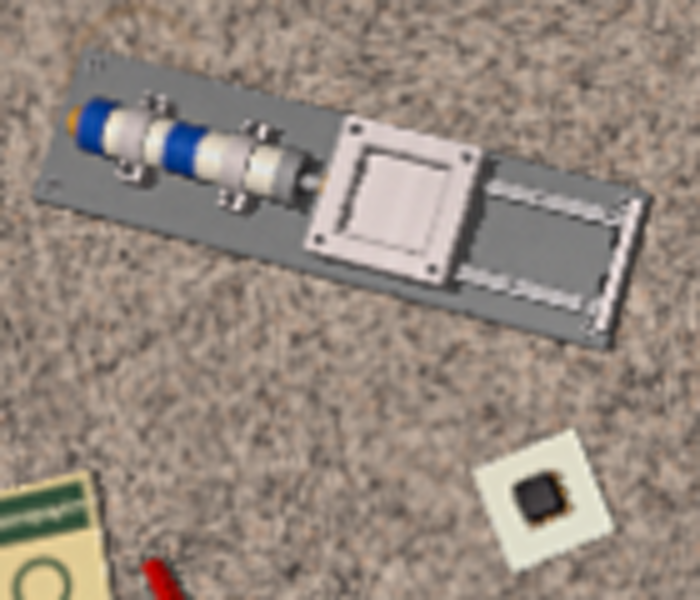

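The crop shows the white lid with plate corners at (575,431), (614,525), (515,572), (474,474) and a black knob, so it is the one meant. The nest corners are at (344,115), (483,155), (443,285), (304,247).

```bash
python3 - <<'E'
from h import *
f=lambda c:np.array(c)/5+[155-.4,150-.4]
for nm,c,z in(('lid',[(575,431),(614,525),(515,572),(474,474)],.012),('nest',[(344,115),(483,155),(443,285),(304,247)],.047),('base',[(90,48),(650,195),(607,348),(37,198)],.013)):
    P=onz('top',f(c),z);e=np.roll(P,-1,0)-P
    print(nm,P.mean(0).round(4),np.linalg.norm(e,axis=1).round(3),np.degrees(np.arctan2(e[:,1],e[:,0])).round(1))
    if nm=='base':print(P.round(3))
print(onz('top',f([(541,497)]),.04))
E
```

```text
lid [0.3966 0.264  0.012 ] [0.054 0.057 0.057 0.058] [-149.   122.9   31.8  -59.3]
nest [0.5405 0.3631 0.047 ] [0.079 0.073 0.077 0.074] [-99.  172.6  82.1  -6.2]
base [0.5462 0.4012 0.013 ] [0.33  0.087 0.33  0.09 ] [-97.7 172.9  82.8  -7.3]
[[0.612 0.559 0.013]
 [0.568 0.232 0.013]
 [0.481 0.243 0.013]
 [0.523 0.571 0.013]]
[[0.39665613 0.26187125 0.04      ]]
```

```bash
python3 - <<'E'
from h import *
print('base scene',onz('scene',[[282,191],[372,232]],0).round(3))
o,d=ray('scene',[[281,150]])
for z in(.1,.15,.2):print(z,onz('scene',[[281,150]],z).round(3),onz('top',[[312,146],[300,292],[310,318],[300,335]],z).round(3).tolist())
E
```

```text
base scene [[0.708 0.062 0.   ]
 [0.369 0.113 0.   ]]
0.1 [[ 0.765 -0.012  0.1  ]] [[0.668, 0.169, 0.1], [0.305, 0.15, 0.1], [0.249, 0.119, 0.1], [0.208, 0.137, 0.1]]
0.15 [[0.685 0.086 0.15 ]] [[0.65, 0.166, 0.15], [0.308, 0.149, 0.15], [0.255, 0.119, 0.15], [0.216, 0.136, 0.15]]
0.2 [[0.606 0.184 0.2  ]] [[0.632, 0.164, 0.2], [0.31, 0.147, 0.2], [0.26, 0.119, 0.2], [0.224, 0.135, 0.2]]
```

Request:
servo_tool(moves=[[4,-4,0,-0.12],[8,-8,0,-0.24],[12,-12,0,-0.36],[16,-16,0,-0.48],[20,-20,0,-0.6],[20,-22,0,-0.7],[20,-22,0,-0.77],[20,-22,0,-0.77],[20,-22,0,-0.77],[20,-22,0,-0.77]], claw=0)

```text
time: 0.93
ee_pos: [0.3355, 0.313, 0.2311]
tcp_rot: [-180.0, -0.0, 121.6]
wrist_force: [0.5, 0.3, 0.1]
opening: 0.0855
grasp_force: 0.0
```

Request:
servo_tool(moves=[[3,-2.5,-2,0],[6,-5,-4,0],[6,-5,-6,0],[6,-5,-6,0],[6,-5,-6,0],[6,-5,-6,0]])

```text
time: 1.43
ee_pos: [0.3947, 0.2644, 0.1724]
tcp_rot: [180.0, -0.0, 121.8]
wrist_force: [0.6, 0.5, 0.2]
opening: 0.0856
grasp_force: 0.0
```

```bash
python3 - <<'E'
from h import *
cv2.imwrite('pics/w1.png',camera('wrist')[...,::-1]); print(get_obs()['ee_pos'])
E
```

```text
[0.39489524 0.26453224 0.17273368]
```

View pics/w1.png

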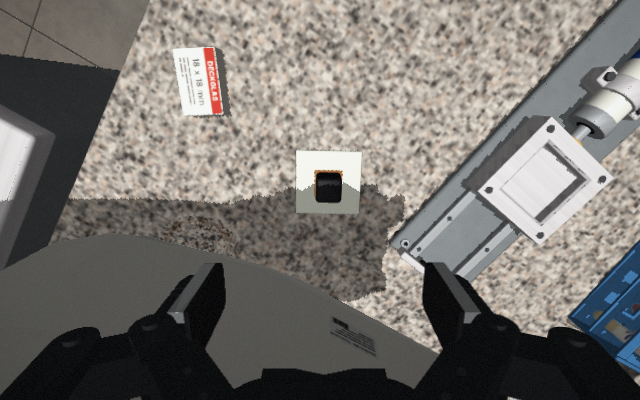

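The lid is upright in the wrist view, with plate corners at (296,151), (362,151), (361,214), (296,213). The nest corners are at (550,116), (612,178), (540,243), (476,185).

```bash
python3 - <<'E'
from h import *
print(get_obs()['ee_pos'],get_obs()['tcp_rot'])
for nm,c,z in(('lid',[(296,151),(362,151),(361,214),(296,213)],.012),('nest',[(550,116),(612,178),(540,243),(476,185)],.047)):
    P=onz('wrist',c,z);e=np.roll(P,-1,0)-P
    print(nm,P.mean(0).round(4),np.linalg.norm(e,axis=1).round(3),np.degrees(np.arctan2(e[:,1],e[:,0])).round(1))
E
```

```text
[0.39489524 0.26453224 0.17273368] [ 1.79915039e+02 -1.84028424e-02  1.21760714e+02]
lid [0.399  0.2655 0.012 ] [0.059 0.06  0.062 0.059] [  31.7  -57.3 -149.3  120.3]
nest [0.5421 0.3647 0.047 ] [0.076 0.074 0.08  0.073] [ -7.9 -97.5 171.7  79.7]
```

Request:
servo_tool(moves=[[0.3,0.05,-3,0],[0.3,0.05,-6,0],[0.3,0.05,-9,0],[0.3,0.05,-12,0],[0.3,0.05,-13.5,0],[0.3,0.05,-14.7,0],[0.3,0.05,-15.5,0],[0.3,0.05,-15.5,0],[0.3,0.05,-15.5,0],[0.3,0.05,-15.5,0]])

```text
time: 2.32
ee_pos: [0.3991, 0.2643, 0.0178]
tcp_rot: [179.9, -0.0, 121.6]
wrist_force: [0.4, 0.2, -0.3]
opening: 0.0853
grasp_force: 0.0
```

Request:
servo_tool(moves=[[0,0,0,0],[0,0,0,0],[0,0,0,0],[0,0,0,0],[0,0,0,0],[0,0,0,0],[0,0,0,0],[0,0,0,0],[0,0,0,0],[0,0,0,0]], claw=1, force=40)

```text
time: 3.15
ee_pos: [0.3986, 0.2636, 0.0165]
tcp_rot: [180.0, 0.0, 121.6]
wrist_force: [0.1, -0.5, 4.3]
opening: 0.0213
grasp_force: 39.8
```

Request:
servo_tool(moves=[[0,0,2,0],[0,0,5,0],[0,0,8.5,0],[1,1,8.5,0.11],[3,2,8.5,0.22],[5,3.5,8.5,0.33],[7,5,8.5,0.44],[9,6.5,8.5,0.55],[11,8,8.5,0.66],[13,9,8.5,0.77],[14.2,10,8.5,0.88],[14.2,10,8.5,0.887],[14.2,10,8.5,0.887],[14.2,10,8.5,0.887],[14.2,10,8.5,0.887]])

```text
time: 4.4
ee_pos: [0.5397, 0.3631, 0.1013]
tcp_rot: [-180.0, -0.0, 172.3]
wrist_force: [-1.1, 0.3, 0.1]
opening: 0.0215
grasp_force: 39.4
```

```bash
python3 - <<'E'
from h import *
a=camera('wrist')[...,::-1];b=camera('top')[...,::-1]
b=cv2.resize(b[140:240,155:295],(560,400),interpolation=cv2.INTER_CUBIC)
cv2.imwrite('pics/w2.png',a);cv2.imwrite('pics/t2.png',b);o=get_obs();print(o['ee_pos'],o['tcp_rot'],o['q'])
E
```

```text
[0.53994713 0.36323278 0.10165575] [1.79992657e+02 9.62932062e-03 1.72383269e+02] [ 3.39298671e+01  1.82223575e+01  1.11471806e+01  8.29127461e+01
 -8.90557380e-04  4.15465977e+01]
```

View pics/w2.png

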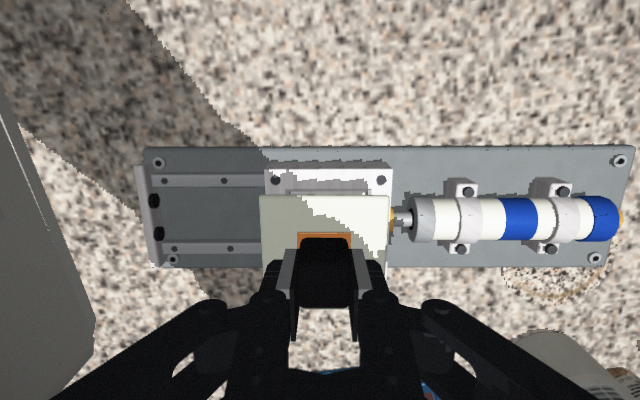

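The lid hangs level over the nest. Its plate's front corners are at (260,196) and (388,196), and the nest's front corners are at (264,169) and (391,167).

```bash
python3 - <<'E'
from h import *
from scipy.spatial.transform import Rotation as R
o=get_obs();Rm=R.from_euler('z',82.4,degrees=True).as_matrix()
loc=lambda P:((P-o['ee_pos'])@Rm).round(4)
print('lid',loc(onz('wrist',[(260,196),(388,196)],o['ee_pos'][2]-.0045)))
print('nest',loc(onz('wrist',[(264,169),(391,167)],.047)))
print('base corners',loc(onz('wrist',[(146,147),(634,146)],.013)))
print('tube ends axis',loc(onz('wrist',[(412,219),(622,219)],.029)))
E
```

```text
lid [[-0.0304  0.0328 -0.0045]
 [ 0.0275  0.0327 -0.0045]]
nest [[-0.0369  0.0349 -0.0547]
 [ 0.0382  0.036  -0.0547]]
base corners [[-0.122   0.0431 -0.0887]
 [ 0.207   0.043  -0.0887]]
tube ends axis [[ 0.0581 -0.0033 -0.0727]
 [ 0.1978 -0.0034 -0.0727]]
```

View pics/t2.png

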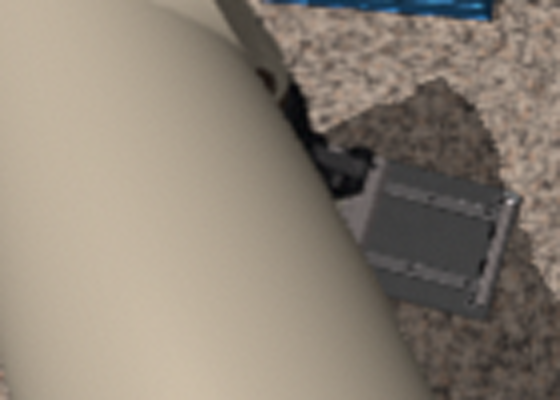

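The top view is blocked by the arm. I'll enlarge the wrist view to settle the plate edge.

```bash
python3 - <<'E'
import cv2
a=cv2.imread('pics/w2.png')
cv2.imwrite('pics/c2.png',cv2.resize(a[155:275,250:410],None,fx=5,fy=5,interpolation=cv2.INTER_NEAREST))
print(a[160:202,290].mean(1).round().tolist())
E
```

```text
[142.0, 89.0, 96.0, 104.0, 101.0, 100.0, 106.0, 103.0, 113.0, 203.0, 250.0, 241.0, 157.0, 155.0, 160.0, 155.0, 155.0, 158.0, 157.0, 155.0, 153.0, 156.0, 156.0, 155.0, 155.0, 155.0, 152.0, 154.0, 150.0, 133.0, 117.0, 109.0, 115.0, 115.0, 113.0, 121.0, 137.0, 146.0, 152.0, 155.0, 155.0, 154.0]
```

View pics/c2.png

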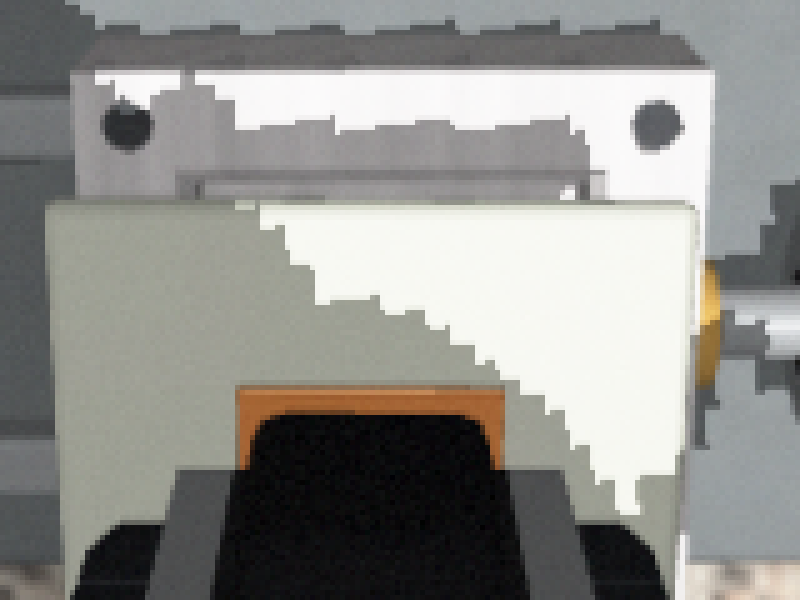

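The crop sharpens it: plate corners are (259.6,195.6) and (389.4,196), nest corners (264.4,169) and (392.6,169), and the pocket's chamfer edge (285.4,189.4) to (371.2,189.4).

```bash
python3 - <<'E'
from h import *
from scipy.spatial.transform import Rotation as R
o=get_obs();Rm=R.from_euler('z',82.4,degrees=True).as_matrix()
loc=lambda P:((P-o['ee_pos'])@Rm).round(4)
print('lid',loc(onz('wrist',[(259.6,195.6),(389.4,196)],o['ee_pos'][2]-.0045)))
print('nest',loc(onz('wrist',[(264.4,169),(392.6,169),(285.4,189.4),(371.2,189.4)],.047)))
E
```

```text
lid [[-0.0306  0.033  -0.0045]
 [ 0.0282  0.0327 -0.0045]]
nest [[-0.0366  0.0349 -0.0547]
 [ 0.0393  0.0348 -0.0547]
 [-0.0247  0.0224 -0.0547]
 [ 0.0271  0.0223 -0.0547]]
```

Request:
servo_tool(moves=[[0.3,0.1,0,0],[0.6,0.15,0,0],[0.6,0.15,0,0],[0.6,0.15,-1,0],[0.6,0.15,-2,0],[0.6,0.15,-3,0],[0.6,0.15,-3.5,0],[0.6,0.15,-3.5,0],[0.6,0.15,-3.5,0],[0.6,0.15,-3.5,0]])

```text
time: 5.33
ee_pos: [0.5465, 0.3651, 0.0666]
tcp_rot: [180.0, 0.0, 172.4]
wrist_force: [-0.5, -0.8, -0.7]
opening: 0.0214
grasp_force: 39.4
```

```bash
python3 - <<'E'
from h import *
a=camera('wrist')[...,::-1]
cv2.imwrite('pics/c3.png',cv2.resize(a[155:275,240:400],None,fx=5,fy=5,interpolation=cv2.INTER_NEAREST))
print(get_obs()['ee_pos'])
E
```

```text
[0.54666335 0.36522422 0.06684208]
```

View pics/c3.png

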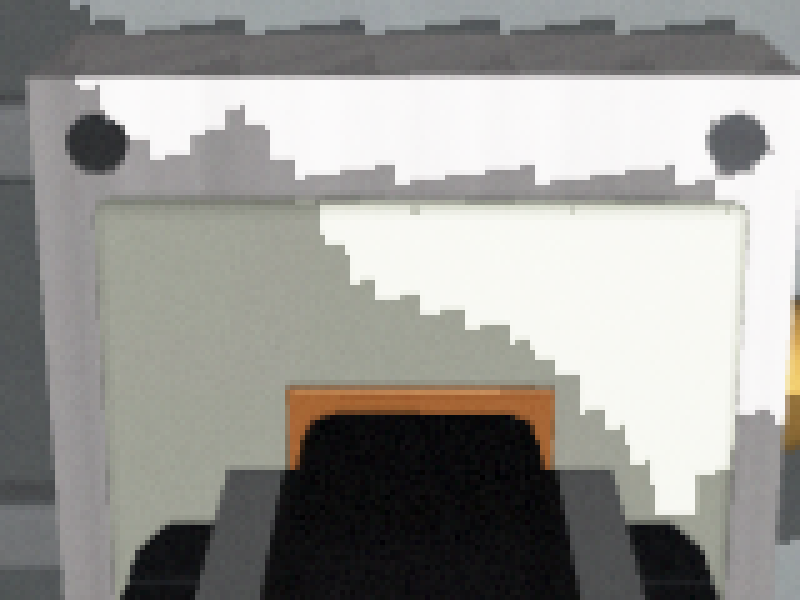

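The lid now sits nearly centred over the nest: plate (259,196) to (389,196.4), nest corners (245.6,170.4) and about (400,170.4).

```bash
python3 - <<'E'
from h import *
from scipy.spatial.transform import Rotation as R
o=get_obs();Rm=R.from_euler('z',82.4,degrees=True).as_matrix()
loc=lambda P:((P-o['ee_pos'])@Rm).round(4)
print('lid',loc(onz('wrist',[(259,196),(389,196.4)],o['ee_pos'][2]-.0045)))
print('nest',loc(onz('wrist',[(245.6,170.4),(400,170.4)],.047)))
E
```

```text
lid [[-0.0309  0.0328 -0.0045]
 [ 0.028   0.0325 -0.0045]]
nest [[-0.0397  0.0413 -0.0198]
 [ 0.0357  0.0413 -0.0198]]
```

Request:
servo_tool(moves=[[-0.05,-0.05,0,0],[-0.05,-0.05,-0.2,0],[-0.05,-0.05,-0.4,0],[-0.05,-0.05,-0.6,0],[-0.05,-0.05,-0.8,0],[-0.05,-0.05,-0.9,0],[-0.05,-0.05,-1.0,0],[-0.05,-0.05,-1.0,0],[-0.05,-0.05,-1.0,0],[-0.05,-0.05,-1.0,0]])

```text
time: 6.22
ee_pos: [0.546, 0.3646, 0.0564]
tcp_rot: [180.0, 0.0, 172.4]
wrist_force: [1.2, -0.0, -0.6]
opening: 0.0209
grasp_force: 39.4
```

Request:
servo_tool(moves=[[0,0,-0.05,0],[0,0,-0.1,0],[0,0,-0.15,0],[0,0,-0.15,0],[0,0,-0.15,0],[0,0,-0.15,0]])

```text
time: 6.72
ee_pos: [0.546, 0.3646, 0.0556]
tcp_rot: [180.0, 0.0, 172.4]
wrist_force: [-1.6, -0.7, 5.0]
opening: 0.0212
grasp_force: 40.1
```

Request:
servo_tool(moves=[[0,0,0,0],[0,0,0,0],[0,0,0,0],[0,0,0,0],[-0.03,-0.2,0,0],[-0.05,-0.4,0,0],[-0.11,-0.8,0,0],[-0.16,-1.2,0,0],[-0.21,-1.6,0,0],[-0.26,-2,0,0],[-0.26,-2,0,0],[-0.26,-2,0,0],[-0.26,-2,0,0]], force=70)

```text
time: 7.8
ee_pos: [0.5437, 0.3453, 0.0557]
tcp_rot: [179.9, 0.1, 172.5]
wrist_force: [0.3, 3.7, 6.0]
opening: 0.0208
grasp_force: 69.3
```

Request:
servo_tool(moves=[[-0.05,-0.4,0,0],[-0.11,-0.8,0,0],[-0.16,-1.2,0,0],[-0.21,-1.6,0,0],[-0.26,-2,0,0],[-0.32,-2.4,0,0],[-0.4,-3,0,0],[-0.45,-3.4,0,0],[-0.48,-3.6,0,0],[-0.48,-3.6,0,0],[-0.48,-3.6,0,0],[-0.48,-3.6,0,0]])

```text
time: 8.8
ee_pos: [0.5391, 0.3101, 0.0558]
tcp_rot: [179.8, 0.1, 172.5]
wrist_force: [0.9, 7.6, 5.4]
opening: 0.0208
grasp_force: 69.1
```

```bash
python3 - <<'E'
from h import *
a=camera('wrist')[...,::-1]
cv2.imwrite('pics/c4.png',cv2.resize(a[155:275,240:500],None,fx=3,fy=3,interpolation=cv2.INTER_NEAREST))
print(get_obs()['ee_pos'])
E
```

```text
[0.53915264 0.31014637 0.05579152]
```

View pics/c4.png

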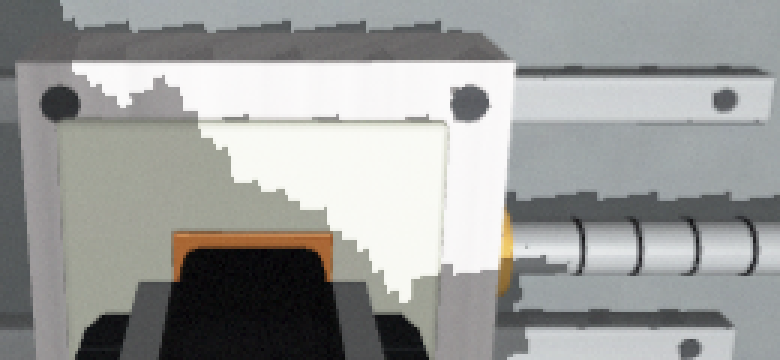

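The rod is drawn with its lines showing, and the lid is flat in the nest. About 7 mm more to go, then I'll check the red ring.

Request:
servo_tool(moves=[[-0.03,-0.2,0,0],[-0.05,-0.4,0,0],[-0.08,-0.6,0,0],[-0.09,-0.7,0,0],[-0.09,-0.7,0,0],[-0.09,-0.7,0,0],[-0.09,-0.7,0,0]])

```text
time: 9.43
ee_pos: [0.5382, 0.3033, 0.0558]
tcp_rot: [179.8, 0.1, 172.5]
wrist_force: [0.4, 8.3, 5.0]
opening: 0.0209
grasp_force: 69.1
```

```bash
python3 - <<'E'
from h import *
a=camera('wrist')[...,::-1]
cv2.imwrite('pics/c5.png',cv2.resize(a[195:275,390:590],None,fx=4,fy=4,interpolation=cv2.INTER_NEAREST))
print(get_obs()['ee_pos'],get_obs()['wrist_force'])
E
```

```text
[0.53823319 0.30332647 0.05576885] [0.9933141  8.7261191  3.83167034]
```

View pics/c5.png

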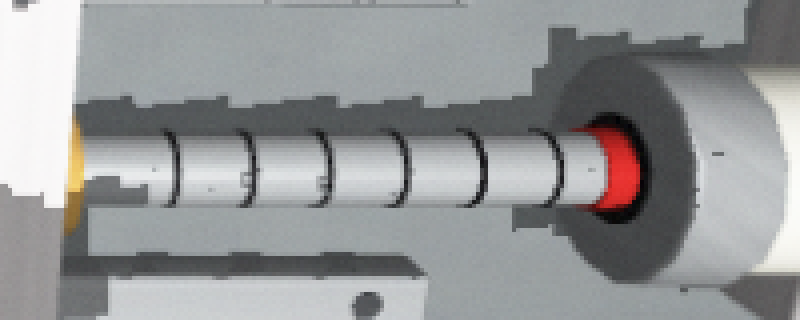

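The picture shows the red ring's front edge at about (587,130) on the rod's outline and the bore centred at about x=618. That is 31 px, or about 4 mm, so the middle of the ring stands at the mouth. I'll hold here.

Request:
servo_tool(moves=[[0,0,0,0],[0,0,0,0],[0,0,0,0],[0,0,0,0],[0,0,0,0],[0,0,0,0],[0,0,0,0],[0,0,0,0],[0,0,0,0],[0,0,0,0],[0,0,0,0],[0,0,0,0],[0,0,0,0],[0,0,0,0],[0,0,0,0],[0,0,0,0],[0,0,0,0],[0,0,0,0],[0,0,0,0],[0,0,0,0]])

```text
time: 11.15
ee_pos: [0.5382, 0.3034, 0.0558]
tcp_rot: [179.8, 0.1, 172.5]
wrist_force: [0.4, 8.0, 4.6]
opening: 0.0207
grasp_force: 69.1
```

Request:
servo_tool(moves=[[0,0,0,0],[0,0,0,0],[0,0,0,0],[0,0,0,0],[0,0,0,0],[0,0,0,0],[0,0,0,0],[0,0,0,0],[0,0,0,0],[0,0,0,0],[0,0,0,0],[0,0,0,0],[0,0,0,0],[0,0,0,0],[0,0,0,0],[0,0,0,0],[0,0,0,0],[0,0,0,0],[0,0,0,0],[0,0,0,0]])

```text
time: 12.82
ee_pos: [0.5382, 0.3033, 0.0558]
tcp_rot: [179.8, 0.1, 172.5]
wrist_force: [1.5, 8.7, 4.5]
opening: 0.0208
grasp_force: 69.1
```

Request:
servo_tool(moves=[[0,0,0,0],[0,0,0,0],[0,0,0,0],[0,0,0,0],[0,0,0,0],[0,0,0,0],[0,0,0,0],[0,0,0,0],[0,0,0,0],[0,0,0,0],[0,0,0,0],[0,0,0,0]])

```text
time: 13.82
ee_pos: [0.5382, 0.3034, 0.0558]
tcp_rot: [179.8, 0.1, 172.5]
wrist_force: [-0.1, 8.2, 5.0]
opening: 0.0205
grasp_force: 69.1
```

```bash
python3 - <<'E'
from h import *
a=camera('wrist')[...,::-1].astype(int);b=cv2.imread('pics/c5.png')[::4,::4].astype(int)
r=lambda i:np.argwhere((i[...,2]>150)&(i[...,1]<90)&(i[...,0]<90))
print(r(a[195:275,390:590]).mean(0),r(b).mean(0),get_obs()['ee_pos'])
print(job_done())
E
```

```text
[ 42.82786885 154.45901639] [ 42.83739837 154.54471545] [0.53820937 0.30332229 0.05574228]
the job is handed in; nothing more can be done
None
```

I seated the lid in the nest, drew the rod by the knob until the red ring stood at the tube mouth, held it there over four seconds, and handed the job in still gripping; the verdict was not shown to me.

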